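# Extend the overhead phone boom to its next hole

## Robot

A 6-joint arm with a two-finger parallel gripper is mounted at the origin on the work surface. World frame = base frame: x ahead of the robot, y to its left, z up, the work surface at z = 0. Lengths are in mm, angles in degrees, forces in N, time in s.
With the tool pointing down it reaches from about 300 to 875 mm from the base axis. Payload 6.4 kg.
Tool frame: the origin (TCP) lies midway between the tips of the shut fingers; the grasp point (between the pads) lies 19 mm behind it; z points along the fingers, y is the line along which they close (so a half turn about z gives the same grasp; the last joint's range is limited). The gripper opens to 88 mm and grips with 3 to 60 N. Pads are 18 mm wide; open, the fingers measure 123 mm over their backs; the gripper's body (75 mm by 187 mm) begins 45 mm behind the grasp point.
Start: joints at [-75.017, 10.359, 92.074, -0, 77.567, -11.82], TCP at [259.299, -513.23, 238.714] pointing down, gripper open.
Joint ranges: [-171.53, 171.53], [-51.25, 118.39], [17.06, 147.69], [-65.23, 245.23], [0, 150.52], [-178.68, 178.68]. Speed limits (degrees/s): [147.25, 147.25, 172.46, 180, 180, 180].

## Interface

Orientations are given as [roll, pitch, yaw] about the fixed x, y, z axes, in that order (R = Rz(yaw) Ry(pitch) Rx(roll)).
In Python, from bench import manip gives the robot as it stands. The module is installed in compiled form; this text tells all that it offers. Calls block until the motion is done:
- manip.move_pose(position, orientation): joint-space move of the TCP to a pose.
- manip.move_l(position, rate=150, rot=None, f_stop=None): straight line of the TCP; rot=None keeps the orientation; rate is the mean speed in mm/s. With f_stop (N) it stops when the force on the tool has changed by that much, and returns True; else False.
- manip.goto_joints(angles): joint-space move.
- manip.command_gripper(opening, squeeze=None): finger opening in mm; squeeze is the grip in N (None keeps the last); returns when the fingers have stopped.
- manip.sleep(seconds).
- manip.solve_ik(position, orientation): joint angles nearest the present ones, or None.
- manip.read_state(): the state.
- manip.grab_frame(name): name is "scene" or "side" or "wrist"; returns the picture (480x640x3 uint8, red, green, blue); there is no depth.
- manip.get_calibration(name): a dict with "fx", "fy", "cx", "cy" (pixels), "R" (3x3) and "t" (3): a world point X has camera coordinates R X + t; the wrist camera has in their place "T_tool_cam" (4x4, takes a point from camera to tool coordinates, whose origin is the TCP and whose axes are the flange's). Camera axes: x right, y down, z forward; pixel columns grow to the right and rows downward; lengths in mm; the calibration is good to about 2 mm. A picture is of the moment at which its call begins: read the wrist's pose just before it. get_calibration takes no time and is no camera call.
A pose or a line that the arm cannot do raises manip.MotionError and nothing moves.
- manip.job_done(): hands the job in; it is judged then, once.
The state is a dict: "t": time; "joint_pos": joint angles; "joint_velocities": joint speeds; "joint_torque": joint torques, N m; "position": TCP position; "tcp_rot": TCP orientation; "wrist_force": force on the tool from outside, world axes, zero at the start; "moment": the same for the moment, N m; "gripper_width": finger opening in mm; "grasp_force": force on a finger pad.
Only numpy, scipy, OpenCV 4.12 (cv2) and the standard library are available. Lean on these libraries where they do the work, as an engineer would, in place of code of your own. Each camera call takes 0.05 s, during which the arm holds its last target. There are 200 camera calls.

## Task

The phone on the overhead filming stand must hang further out over the canvas. Squeeze the red spring button flush into the boom's sleeve, slide the sleeve outwards, away from the post, until the button pops out fully through the hole in the blue plate, then let go. Do not force the sleeve against the button, neither before it is pressed in nor once it has caught, and leave the cup, bowl and bottle where they stand.

Things in the scene. Friction and masses are not known exactly. Their poses are not given: they have to be found in the camera images.
- stand: Filming stand screwed to the table: round base plate (136 mm across, 16 thick), post, level boom. Origin on the post's axis at table height; z up; x runs along the boom from the post outwards to the phone; y points to the side where the red button sticks out. Boom axis 150 mm above the table, straight over own x; top of the stand 167 mm. The boom's inner tube is fixed; its sleeve slides along own x only.
- button_tip (a point): Tip of the red round-headed button (12 mm across) in the fixed inner tube, 120 mm from the post's axis, at boom axis height. It points along the stand's +y. Unpressed it sticks 6 mm out of the sleeve's side face, its tip 19 mm from the boom's axis. The button never travels along the boom; the sleeve moves over it.
- snap_button (a joint): Red button pressed in, m: 0 = popped out, 0.006 = flush with the sleeve, 0.008 = hidden under the sleeve's wall. Spring 2.5 N at first, 4 N when flush. The head is a half ball: once it is flush, the hole's edge pushes it on under the wall when the sleeve is slid with some 5 to 10 N; unpressed, its straight side blocks the sleeve (1 mm of play either way).
- boom_slide (a joint): How far the sleeve has slid outwards along the stand's +x, m: 0 (within 1 mm) = start, button through the first hole. Friction about 2 N. When the second hole reaches the button, it pops out by itself and blocks further sliding: a sudden firm stop. If missed, the travel ends at 0.068.
- sleeve: Square aluminium tube, 26 x 26 mm, flat sides, carrying a flat phone (76 x 150 x 9 mm) in a black cradle. Origin on the boom's axis at the first hole (14.4 mm across, where the button starts); axes as the stand's. The tube reaches 95 mm towards the post and 57 mm outwards from the origin. Gripped by its two sides around the first hole, one finger presses the button flush, the other bears on the far face.
- face_a: The sleeve's side face with the first hole, wall 2 mm; origin as the sleeve's. On the same side a blue plate (48 mm long, 1 mm proud) carries the second hole, 14.4 mm across. The plate is set anew each time: its hole lies 38 to 54 mm from the first, on the post's side (plate 22 mm further to the post, 26 mm outwards). Keep fingers off the second hole.
- button_cap: The red button's head as a solid, 12 mm across; origin on the boom's axis when popped out, moving with the button.
- water_cup: Clear plastic cup, 95 mm high and 74 mm across, with a brush leaning in it to 170 mm height. Bystander; origin at the centre of its underside.
- bowl: White bowl with lilac beads, 124 mm across and 50 mm high. Bystander; origin at the centre of its underside.
- bottle: Water bottle, 62 mm across and 190 mm high. Bystander; origin at the centre of its underside.
- canvas: Stretched canvas with painted flowers, 260 x 200 x 18 mm, lying fixed under the phone. Origin at the centre of its underside.

How it is judged:
By the outcome, as a careful person would: the job done as asked, in the order asked, and still so for the second after the job is handed in, with the robot touching nothing.
It also fails if it takes over 38 s, if anything falls off the work surface, if the arm or the gripper's body presses on something with over 40 N, if the wrist force passes 120 N, or if a joint passes its speed limit or range.

## Working session

There is one attempt and no reset: what is moved stays moved. The work goes in short steps, each a Python script; the robot and the scene stay as the last script left them, time stands still between calls to the robot, and variables do not carry over. Pictures are saved under pics/ and viewed, at most 10 in all, crops included, and the job is handed in when it is done.

```bash
mkdir -p pics; python3 - <<'E'
from bench import manip
import cv2
for n in("scene","side","wrist"):
    cv2.imwrite(f"pics/{n}0.png",manip.grab_frame(n)[:,:,::-1]); print(n,manip.get_calibration(n))
s=manip.read_state();print(s)
E
```

```text
scene {'fx': 610.4146198552093, 'fy': 610.4146198552093, 'cx': 316.0551034584593, 'cy': 241.2985417692174, 'R': array([[ 0.61332373,  0.78958559,  0.01971283],
       [ 0.58026184, -0.43351483, -0.68946435],
       [-0.53584531,  0.43430344, -0.72405132]]), 't': array([-343.29365567, -256.34164406, 1506.35371799])}
side {'fx': 520.9609249950884, 'fy': 520.9609249950884, 'cx': 316.7703369740617, 'cy': 232.77449614633682, 'R': array([[-0.96989265, -0.24323255, -0.0120906 ],
       [-0.10933084,  0.47924597, -0.87084446],
       [ 0.21761209, -0.84330376, -0.49140996]]), 't': array([583.7902621 , 163.85801774, 929.00907283])}
wrist {'fx': 334.5361664891314, 'fy': 334.5361664891314, 'cx': 316.66118339372423, 'cy': 240.862878188867, 'T_tool_cam': array([[-9.71584157e-05, -9.61602336e-01, -2.74446603e-01,
         6.97570870e+01],
       [ 9.99999759e-01,  9.54194728e-05, -6.88345121e-04,
        -3.31215256e-01],
       [ 6.88101826e-04, -2.74446604e-01,  9.61602095e-01,
        -1.45782722e+02],
       [ 0.00000000e+00,  0.00000000e+00,  0.00000000e+00,
         1.00000000e+00]])}
{'t': 0.15, 'joint_pos': array([-7.50190853e+01,  1.03918522e+01,  9.21152232e+01, -1.88018373e-03,
        7.75664771e+01, -1.18188325e+01]), 'joint_velocities': array([ 0.02353781, -0.05237606, -0.14384765, -0.05645973, -0.14200471,
        0.04358306]), 'joint_torque': array([ 9.48417583e-04, -4.34226823e+01, -3.42176557e+01,  7.03020534e-02,
        3.55474802e-02, -6.74899138e-05]), 'position': array([ 259.16983246, -512.85315762,  238.04728774]), 'tcp_rot': array([-1.79927631e+02, -1.32682111e-02,  2.68001448e+01]), 'wrist_force': array([0.25984595, 1.07152001, 0.63017965]), 'moment': array([ 0.03533993, -0.0093412 , -0.02582532]), 'grasp_force': 0.0, 'gripper_width': 88.03409243749307}
```

View pics/scene0.png

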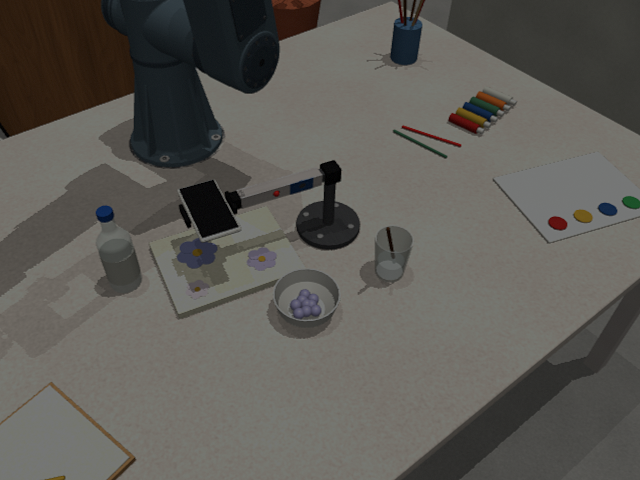

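View pics/side0.png

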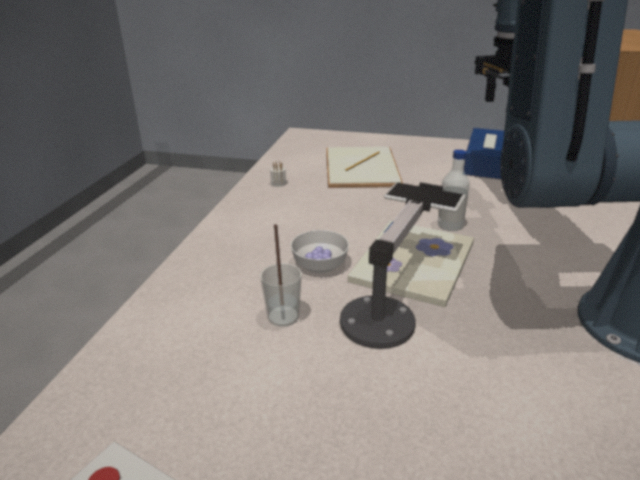

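The scene view shows the stand base at about (328,224), the red button at (276,193), the blue plate at (302,186) and the post top at (331,170). In the side view the base is at (377,321). Next I'll turn these into positions and zoom in on the boom.

```bash
cat >h.py <<'E'
from bench import manip
import numpy as np, cv2
def ray(n,u,v,T=None):
    c=manip.get_calibration(n); d=np.array([(u-c["cx"])/c["fx"],(v-c["cy"])/c["fy"],1])
    if n=="wrist":
        M=T@c["T_tool_cam"]; return M[:3,3],M[:3,:3]@d
    R=c["R"]; return -R.T@c["t"],R.T@d
def onz(n,u,v,z,T=None):
    o,d=ray(n,u,v,T); return o+d*(z-o[2])/d[2]
def proj(n,X,T=None):
    c=manip.get_calibration(n)
    if n=="wrist":
        M=np.linalg.inv(T@c["T_tool_cam"]); p=M[:3,:3]@X+M[:3,3]
    else: p=c["R"]@X+c["t"]
    return np.array([c["fx"]*p[0]/p[2]+c["cx"],c["fy"]*p[1]/p[2]+c["cy"]])
E
python3 - <<'E'
from h import *
np.set_printoptions(precision=1,suppress=True)
print("base",onz("scene",328,223,16),onz("side",377,320,16))
print("btn",onz("scene",276,193,150)); print("plate",onz("scene",302,186,150))
print("cup",onz("scene",390,272,0),onz("side",283,318,0)); print("bowl",onz("scene",306,300,25),onz("side",320,255,25))
print("bottle",onz("scene",122,280,0)); print("phone",onz("scene",209,210,150))
print("cams",ray("scene",0,0)[0],ray("side",0,0)[0])
im=cv2.imread("pics/scene0.png")[140:260,170:370]; cv2.imwrite("pics/c1.png",cv2.resize(im,None,fx=4,fy=4,interpolation=cv2.INTER_CUBIC))
E
```

```text
base [469.9 101.2  16. ] [462.5 115.6  16. ]
btn [451.8 -15.4 150. ]
plate [465.   35.9 150. ]
cup [640.1 124.3   0. ] [633.4 129.5   0. ]
bowl [611.2 -64.3  25. ] [609.5 -59.5  25. ]
bottle [ 340.9 -309.     0. ]
phone [ 416.9 -140.1  150. ]
cams [1166.5 -494.3  920.7] [382.  846.9 606.3]
```

View pics/c1.png

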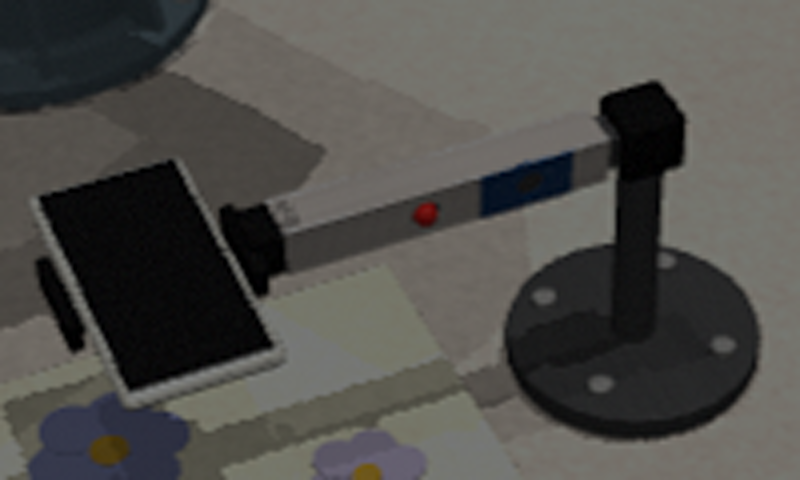

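Button and plate hole are clear: the button is at scene (276.8,193.8) and the plate hole at (302.5,185.5), so the hole is about 52 mm away. The boom's yaw is about −106°. I'll move above it for a close look with the wrist camera.

```bash
python3 - <<'E'
from h import *
from scipy.spatial.transform import Rotation as Ro
np.set_printoptions(precision=1,suppress=True)
manip.move_l([259,-513,330])
manip.move_pose([437,-5,290],[180,0,74])
manip.sleep(.3)
s=manip.read_state();print(s["position"],s["tcp_rot"],s["t"],s["wrist_force"],s["joint_pos"])
T=np.eye(4);T[:3,:3]=Ro.from_euler("xyz",s["tcp_rot"],degrees=True).as_matrix();T[:3,3]=s["position"]
np.save("T1.npy",T)
cv2.imwrite("pics/w1.png",manip.grab_frame("wrist")[:,:,::-1])
E
```

```text
[437.1  -5.4 290. ] [-180.    0.   74.] 3.1583 [0.  0.9 0.8] [-16.3 -10.6 107.1  -0.   83.6  -0.3]
```

View pics/w1.png

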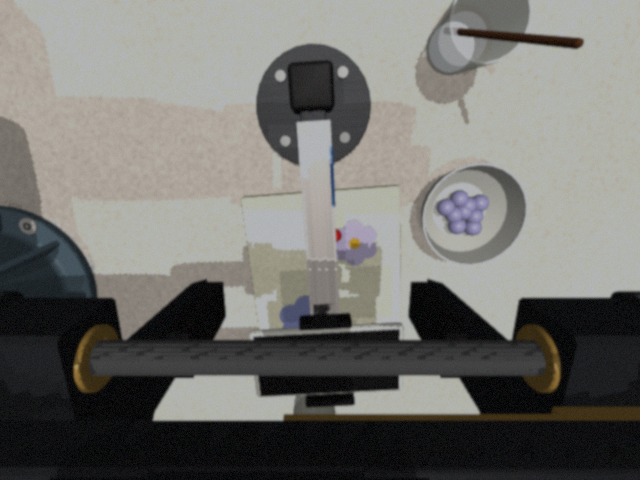

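The wrist view shows the sleeve from (315,122) to (322,305), the red button tip at (341,236), the blue plate edge at about (333,147–206) and the post cap around (312,85). I'll fit the sleeve's edges at z=163 and locate the button.

```bash
python3 - <<'E'
from h import *
np.set_printoptions(precision=1,suppress=True)
T=np.load("T1.npy"); im=cv2.imread("pics/w1.png"); 
hsv=cv2.cvtColor(im,cv2.COLOR_BGR2HSV)
m=(((hsv[...,0]<8)|(hsv[...,0]>172))&(hsv[...,1]>140)&(hsv[...,2]>70)); m[:200]=0;m[270:]=0;m[:,:325]=0;m[:,350:]=0
v,u=np.nonzero(m);print("red",u.min(),u.max(),v.min(),v.max(),u.mean(),v.mean(),len(u))
print("tip",onz("wrist",u.max()+.5,v.mean(),150,T))
bl=((hsv[...,0]>100)&(hsv[...,0]<125)&(hsv[...,1]>130)); bl[:,:320]=0;bl[:,345:]=0;bl[:120]=0;bl[225:]=0
v,u=np.nonzero(bl);print("blue",u.min(),u.max(),v.min(),v.max())
for q in(v.min(),v.max()+1): print(onz("wrist",333,q,158,T))
for q in ((290,62),(334,62),(290,111),(334,111)): print("cap",onz("wrist",*q,167,T))
big=cv2.resize(im[50:320,270:370],None,fx=6,fy=6,interpolation=cv2.INTER_CUBIC)
g=cv2.cvtColor(im,cv2.COLOR_BGR2GRAY)
for r in(140,170,200,220,260,285): print(r,g[r,292:346])
cv2.imwrite("pics/c2.png",np.hstack([big[:800],]) [:600]); 
a=cv2.resize(im[110:310,285:355],None,fx=8,fy=3,interpolation=cv2.INTER_CUBIC); cv2.imwrite("pics/c2.png",a)
E
```

```text
red 337 340 231 239 338.2068965517241 235.06896551724137 29
tip [454.8 -16.5 150. ]
blue 332 332 169 183
[463.3  41.1 158. ]
[460.1  29.4 158. ]
cap [453.1 123.7 167. ]
cap [483.8 114.9 167. ]
cap [443.2  92.  167. ]
cap [475.   82.8 167. ]
140 [ 70  70  67  67  75 112 154 172 178 179 181 179 180 181 181 179 181 178
 177 180 179 180 179 178 182 181 182 178 179 178 180 179 178 180 179 179
 178 179 160 124  86  66  62  64  58  63  64  80 109 131 137 142 144 144]
170 [159 162 159 163 164 163 167 168 175 182 179 180 176 181 180 176 172 174
 176 176 177 176 173 173 175 178 176 175 174 178 177 178 175 176 177 171
 170 155 117  78  72 107 142 159 164 161 162 164 163 169 167 169 165 162]
200 [177 176 180 179 177 176 176 178 178 175 173 171 169 170 167 166 164 167
 165 168 170 170 171 171 169 171 173 172 170 170 171 171 169 167 171 171
 170 168 157 130  98  84 106 148 170 178 176 180 180 177 179 178 179 176]
220 [178 180 180 179 182 178 181 180 181 182 178 174 174 170 166 162 163 162
 159 162 165 165 167 166 163 164 166 164 167 167 163 168 164 163 161 163
 163 163 158 162 168 172 173 174 176 176 177 177 178 178 179 180 178 180]
260 [145 148 148 150 149 148 148 148 148 149 148 147 144 148 146 142 137 133
 142 149 147 147 145 147 140 146 153 161 159 156 150 145 137 138 141 156
 156 154 147 146 142 149 154 161 153 139 127 117 113 117 114 118 116 114]
285 [130 127 130 130 130 128 126 129 129 132 129 128 127 126 125 126 125 126
 122 122 122 120 117 118 121 122 125 124 123 122 120 124 125 125 124 126
 125 123 119 118 117 119 124 128 132 130 132 132 129 134 133 133 132 133]
```

View pics/c2.png

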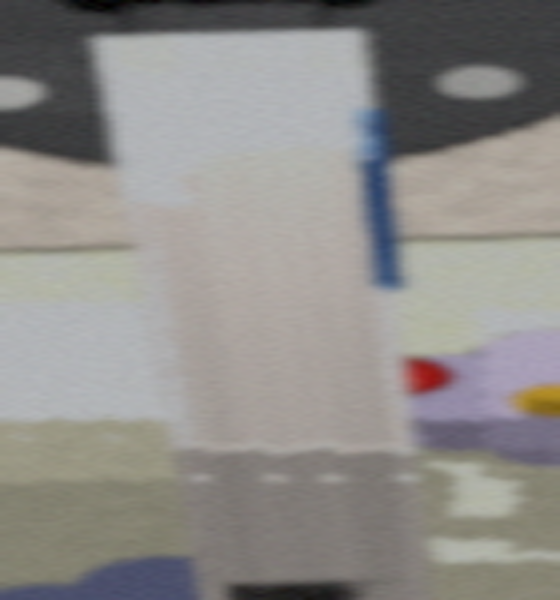

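```bash
python3 - <<'E'
from h import *
np.set_printoptions(precision=2,suppress=True)
T=np.load("T1.npy")
P=lambda x,y,z:onz("wrist",x/8+285-.45,y/3+110-.35,z,T)
L=[P(92,38,163),P(205,580,163)];R=[P(370,32,163),P(415,440,163),P(428,590,163)]
dl=L[1]-L[0];dr=R[2]-R[0]
print("yaw",np.degrees(np.arctan2(dl[1],dl[0])),np.degrees(np.arctan2(dr[1],dr[0])))
d=dl/np.linalg.norm(dl)+dr/np.linalg.norm(dr);ex=d/np.linalg.norm(d);ey=np.array([-ex[1],ex[0],0])
print("yawm",np.degrees(np.arctan2(ex[1],ex[0])))
print("L y",[p@ey for p in L],"R y",[p@ey for p in R],"len x",[p@ex for p in L+R])
tip=P(452,376,150);print("tip",tip,tip@ex,tip@ey)
for y in(108,288):
  p=P(375,y,160);print("plate",p@ex,p@ey)
for b in [(327.5-0,223.4,16)]: print(onz("scene",*b))
# head-on tip from scene view
q=onz("scene",276.4,193.5,150);print("scene tip",q,q@ex,q@ey)
# base ellipse wrist (z16)
q=onz("wrist",314,104,16,T);print("base",q,q@ex,q@ey)
yc=np.mean([np.mean([p@ey for p in L]),np.mean([p@ey for p in R])])
print("grasp",ex*(tip@ex)+ey*yc)
E
```

```text
yaw -102.28270080048173 -103.02522160620516
yawm -102.65396120334344
L y [np.float64(416.02511384018436), np.float64(417.0168985550706)] R y [np.float64(442.80685333184175), np.float64(442.36977641816185), np.float64(441.78517071903843)] len x [np.float64(-178.80015656325733), np.float64(-25.742403544915135), np.float64(-178.66252292016722), np.float64(-68.32988000954809), np.float64(-20.99075941499362)]
tip [455.27 -16.6  150.  ] -83.53601290184322 447.84477340203387
plate -159.91270135440226 442.5261478730005
plate -111.94399876309771 440.25780925378973
[470.24  99.65  16.  ]
scene tip [453.41 -15.62 150.  ] -84.08855827384687 445.8185832738995
base [465.4  108.19  16.  ] -207.51009829949965 430.3916010451639
grasp [437.29 -12.56   0.  ]
```

Everything matches: the sleeve measures 25.8 mm wide, its end sits 95 mm from the button, and the plate is 48 mm long. The second hole should therefore be about 54 mm away. Next I'll descend and grip.

```bash
python3 - <<'E'
from h import *
np.set_printoptions(precision=2,suppress=True)
yaw=-102.65;ex=np.array([np.cos(np.radians(yaw)),np.sin(np.radians(yaw)),0]);ey=np.array([-ex[1],ex[0],0])
rot=[180,0,yaw+180]
manip.move_l([437.3,-12.6,260],rate=120,rot=rot)
print("hit",manip.move_l([437.3,-12.6,131],rate=90,f_stop=8)); manip.sleep(.2)
def st(l):
    s=manip.read_state();f=s["wrist_force"];print(l,"t%.2f w%.2f gf%.1f"%(s["t"],s["gripper_width"],s["grasp_force"]),"fx%.1f fy%.1f fz%.1f"%(f@ex,f@ey,f[2]),s["position"],s["moment"])
st("down")
manip.command_gripper(46,5); st("46")
manip.command_gripper(20,12); manip.sleep(.2); st("grip12")
cv2.imwrite("pics/w2.png",manip.grab_frame("wrist")[:,:,::-1])
E
```

```text
hit False
down t5.40 w88.08 gf0.0 fx0.5 fy0.1 fz-0.4 [437.56 -12.67 131.36] [-0.02 -0.05 -0.02]
46 t6.16 w46.20 gf0.0 fx-0.5 fy0.2 fz0.1 [437.3  -12.6  130.99] [-0.03 -0.03  0.02]
grip12 t6.79 w26.19 gf12.2 fx-0.0 fy5.1 fz-2.2 [437.96 -12.78 131.24] [-0.09 -0.88 -0.  ]
```

```bash
python3 - <<'E'
from h import *
np.set_printoptions(precision=2,suppress=True)
yaw=-102.65;ex=np.array([np.cos(np.radians(yaw)),np.sin(np.radians(yaw)),0]);ey=np.array([-ex[1],ex[0],0])
def st(l):
    s=manip.read_state();f=s["wrist_force"];print(l,"t%.2f w%.2f gf%.1f"%(s["t"],s["gripper_width"],s["grasp_force"]),"fx%.1f fy%.1f fz%.1f"%(f@ex,f@ey,f[2]),"adv%.1f"%((s["position"]-p0)@ex),s["moment"])
p0=np.array([437.3,-12.6,131])+.6*ey
manip.command_gripper(20,28); st("g28")
print(manip.move_l(p0+10*ex,rate=15,f_stop=25)); st("10")
print(manip.move_l(p0+30*ex,rate=25,f_stop=9)); st("30")
cv2.imwrite("pics/w3.png",manip.grab_frame("wrist")[:,:,::-1])
cv2.imwrite("pics/s3.png",cv2.resize(manip.grab_frame("scene")[140:260,140:370,::-1],None,fx=3,fy=3,interpolation=cv2.INTER_CUBIC))
E
```

```text
g28 t7.06 w25.82 gf28.2 fx-0.0 fy5.2 fz-3.0 adv0.0 [-0.13 -0.85  0.02]
False
10 t7.88 w25.70 gf28.0 fx-3.2 fy0.9 fz2.5 adv9.7 [ 0.35 -0.47  0.01]
False
30 t8.82 w26.06 gf28.0 fx-1.0 fy0.3 fz5.5 adv30.9 [ 0.17 -0.25  0.05]
```

View pics/w3.png

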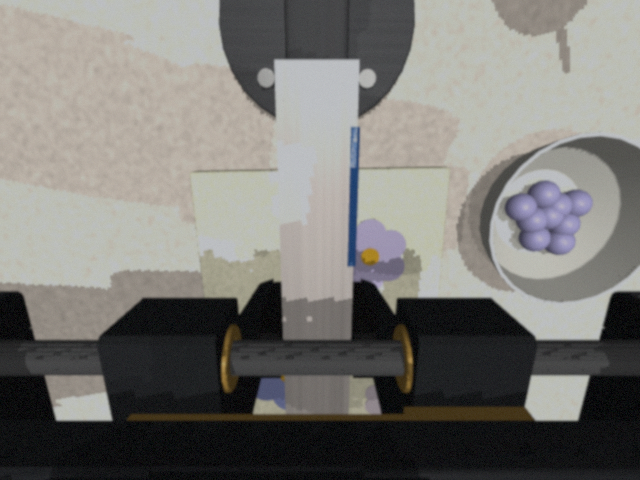

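The gap to the post has opened with the gripper still on the sleeve, and the button is hidden under the wall. I'll continue, slowing down near the hole.

```bash
python3 - <<'E'
from h import *
np.set_printoptions(precision=2,suppress=True)
yaw=-102.65;ex=np.array([np.cos(np.radians(yaw)),np.sin(np.radians(yaw)),0]);ey=np.array([-ex[1],ex[0],0])
def st(l):
    s=manip.read_state();f=s["wrist_force"];print(l,"t%.2f w%.2f gf%.1f"%(s["t"],s["gripper_width"],s["grasp_force"]),"fx%.1f fy%.1f fz%.1f"%(f@ex,f@ey,f[2]),"adv%.1f"%((s["position"]-p0)@ex),s["moment"])
p0=np.array([437.3,-12.6,131])+.6*ey
h=manip.move_l(p0+46*ex,rate=20,f_stop=8);print(h); st("46")
if not h:
    h=manip.move_l(p0+60*ex,rate=8,f_stop=6);print(h); st("end")
manip.sleep(.2);st("rest")
im=manip.grab_frame("scene")[140:260,140:370,::-1]
cv2.imwrite("pics/s4.png",cv2.resize(im,None,fx=3.4,fy=3.4,interpolation=cv2.INTER_CUBIC))
E
```

```text
False
46 t9.88 w25.38 gf28.0 fx-0.3 fy1.1 fz6.1 adv47.0 [ 0.   -0.25  0.03]
True
end t11.03 w25.71 gf28.0 fx-1.6 fy-1.5 fz3.0 adv55.5 [ 0.17 -0.12  0.07]
rest t11.23 w25.71 gf28.0 fx0.6 fy-0.6 fz2.1 adv55.4 [-0.02  0.13  0.05]
```

View pics/s4.png

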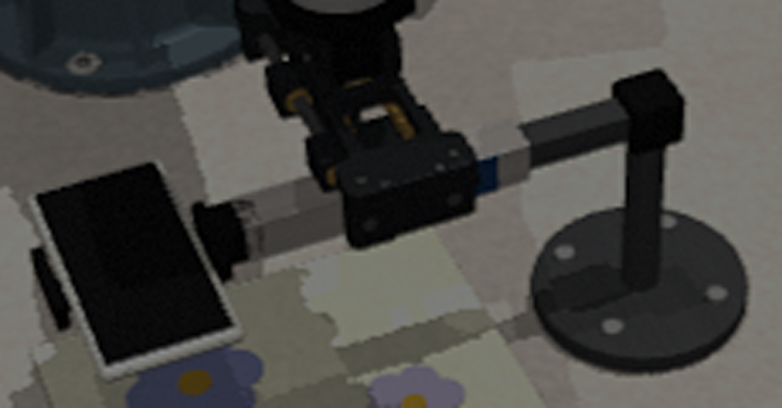

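The sleeve stopped firmly at 55.4 mm and the load is now about 0, which fits the hole at 54 mm plus 1 mm of play. I'll let go, retreat upwards and check.

```bash
python3 - <<'E'
from h import *
manip.command_gripper(88); p=manip.read_state()["position"]
manip.move_l([p[0],p[1],330],rate=150); manip.sleep(.2)
s=manip.read_state();print(s["t"],s["wrist_force"],s["gripper_width"])
im=manip.grab_frame("scene")[140:260,140:370,::-1]
cv2.imwrite("pics/s5.png",cv2.resize(im,None,fx=3.4,fy=3.4,interpolation=cv2.INTER_CUBIC))
cv2.imwrite("pics/w5.png",manip.grab_frame("wrist")[:,:,::-1])
E
```

```text
13.9667 [ 2.49781748e-01 -7.87914055e-01 -7.58639039e-04] 87.92835144772684
```

View pics/s5.png

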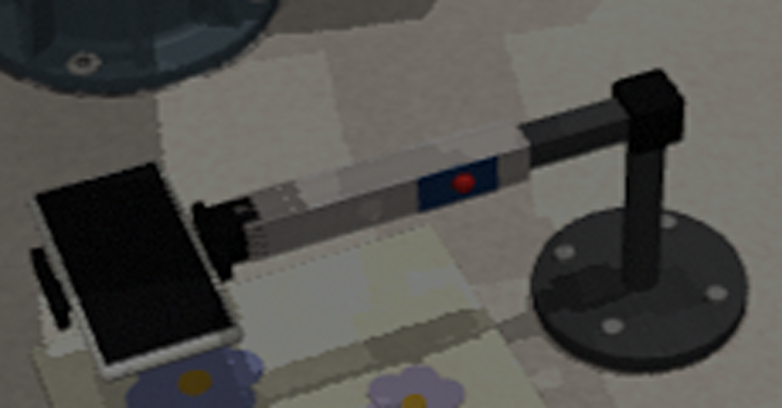

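View pics/w5.png

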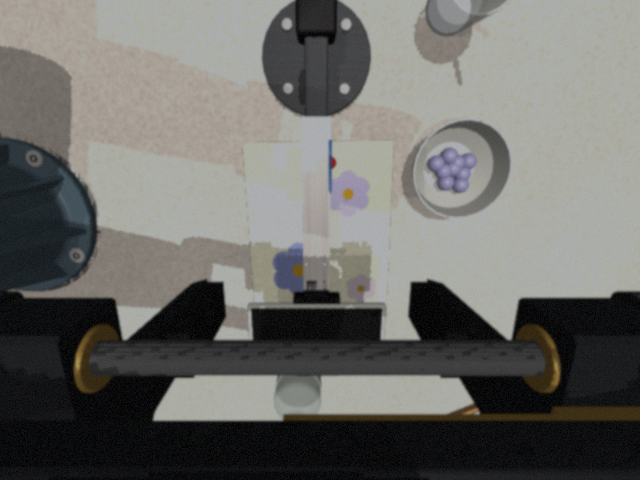

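The red button now stands out through the blue plate's hole at crop (464,183). From above it also sticks out, at (333,163). The gripper is clear, and the cup and bowl stand untouched.

```bash
python3 -c "
from bench import manip
print(manip.job_done())"
```

```text
the job is handed in; nothing more can be done
None
```

The sleeve is slid out about 55 mm, the red button has popped out through the blue plate's hole, the gripper has let go and is clear, and the job was handed in at about 14 s.

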